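# Slide a filled bottle into the bench capper and crimp its crown

### The job

The bottle in front of the capper's open side is full and its crown is only resting on the mouth: push it low down so that it slides upright along the worktop, never lifted or toppled, until it beds gently in the rubber jaws of the V-rest, centred under the bell. Then press the red lever grip down by feel until the crown is fully home, without forcing it past that (the glass would chip), and let the lever come all the way up again. Leave the bottle standing in the rest and do not disturb the other things on the worktop.

Things in the scene. Friction and masses are not known exactly. Their poses are not given: they have to be found in the camera images.
- bottle: the bottle to be capped: amber glass longneck, 56 mm diameter up to 108 mm, tapering to a 25 mm neck, mouth at 192 mm, about 0.47 kg (varies). It stands alone at the capper's open side. Origin at the centre of its underside, z up. Friction on the worktop is 0.5 to 0.7: pushed higher than about 39 mm it topples. It slides at 2 to 4.5 N; never press on it with over 20 N.
- crown (a joint): the brass crown (32 mm wide, 7 mm high) on that bottle's mouth: how far it has been pressed down, 0 m resting loose (its top is 199 mm above the worktop) to 0.004 m fully home. It yields at about 22 N of bell force and stays where it was pressed; fully home it goes no further and the force climbs steeply.
- capper: green bolt-down bench capper, fixed. Origin on the worktop under the bell's axis, z up. The lever points to its -x. Steel column (32 mm diameter) and foot plate (x 67 to 167 mm, y within 85 mm, 14 mm high) on its +x side. Open side +y: the bottle comes in along -y. The head's underside is over 225 mm up; the height at which the head is clamped varies by several mm.
- seat (a point): centre of the 64 mm steel disc on the worktop under the bell, where the centre of the bottle's underside belongs; axes as the capper's. On its -y side stands the V-rest: two upright rubber jaws 24 mm wide, 6 to 40 mm up, which the bottle touches both at once just when it is centred on the seat. A 12 mm high arm carries them (y -44 to -70 mm).
- bell: steel capping bell, 53 mm across its mouth, tapering inwards to a flat die 5 mm above the mouth. Origin at the centre of its mouth, about 212 mm above the worktop with the lever up. The lever drives it straight down, 70 mm per rad.
- lever (a joint): angle of the lever: 0 rad fully up (0.2 rad above level), grows as the grip goes down, at most 0.5; a spring returns it when let go. Pressing the grip takes about 3 N at first, 8 N while the crown yields, and steeply more once it is home, at 0.24 to 0.42 rad depending on the head: judge by force. Newtons added at the grip act 3.6-fold at the bell; the glass bears 90 N there.
- lever_grip (a point): middle of the red round lever grip, on its axis: 28 mm diameter, 108 mm long along the capper's x, about 0.334 m above the worktop when up; swings about the lever's pivot, 250 mm away (70 mm to the capper's +x side of the bell's axis, 284 mm up). Press it from above.
- capped_a: finished bottle, already crowned, same shape as the other, 196 mm high, standing apart on the capper's V-rest side; origin at its underside
- capped_b: second finished bottle, already crowned, 196 mm high, standing on the same side as the first; origin at its underside
- tumbler: clear drinking glass, 76 mm wide, 105 mm high; origin at its underside
- funnel: white funnel standing on its 110 mm mouth, 110 mm high; origin at its underside
- measure: red measuring cup with handle, 84 mm wide, 55 mm high; origin at its underside
- crown_tub: steel tub of loose crowns, 94 mm wide, 45 mm high; origin at its underside
There are look-alikes about, which are no part of the job. What is shaped like the bottle but purple or turquoise is not meant.

How it is judged:
By the outcome, as a careful person would: the job done as asked, in the order asked, and still so for the second after the job is handed in, with the robot touching nothing.
It also fails if it takes over 67 s, if anything falls off the work surface, if the arm or the gripper's body presses on something with over 40 N, if the wrist force passes 120 N, or if a joint passes its speed limit or range.

### The arm

A 7-joint arm with a two-finger parallel gripper is mounted at the origin on the work surface. World frame = base frame: x ahead of the robot, y to its left, z up, the work surface at z = 0. Lengths are in m, angles in rad, forces in N, time in s.
With the tool pointing down it reaches from about 0.375 to 0.925 m from the base axis. Payload 3.1 kg.
Tool frame: the origin (TCP) lies midway between the tips of the shut fingers; the grasp point (between the pads) lies 19 mm behind it; z points along the fingers, y is the line along which they close (so a half turn about z gives the same grasp; the last joint's range is limited). The gripper opens to 85 mm and grips with 20 to 120 N. Pads are 22 mm wide; open, the fingers measure 114 mm over their backs; the gripper's body (76 mm by 85 mm) begins 54 mm behind the grasp point. The pads swing forward as they close: fully open they stand 13 mm farther back than shut.
Start: joints at [-1.358, 0.383, 0.044, 1.598, -0.018, 1.161, -0.05], TCP at [0.199, 0.619, 0.231] pointing down, gripper open.
Joint ranges: [-2.61, 2.61], [-0.41, 2.15], [-1.48, 1.57], [0, 2.5], [-1.57, 4.71], [0.05, 1.97], [-2.85, 2.85]. Speed limits (rad/s): [2.79, 2.79, 3.14, 3.14, 3.14, 3.14, 3.14].

### API

Orientations are given as a rotation vector (axis times angle).
In Python, from plant import env gives the robot as it stands.
- The arm moves only by the shell command python3 -m handwheel 'ROWS' [FORCE]. ROWS is JSON, a list of rows, each an object with "grip": the finger opening in m, from 0 to 0.0854; "translation": the shift along the world's x, y, z in m, a list of three; "angular": the turn, a rotation vector about the world's x, y, z in rad, a list of three. A call has 1 to 10 rows; each row shifts and turns the commanded pose from where the row before left it; what a row does not reach is not made up. A row lasts 1/8 s, in which the tool goes at most 62.5 mm and 10.7 degrees, less where a joint would pass 70% of its speed; a pose out of reach is approached as far as the arm can. A call with a gripper value outside its range is refused whole. The fingers move at their own pace and stop on an object; FORCE is the grip in N (left out, the last holds). Time passes only in rows, so rows that do not move let the fingers close. It gives the time, the measured TCP pose, the force, the opening and the grip force at its end, in the units of the state.
- env.get_state(): the state, without advancing time (a new reading comes with each control period).
- env.read_camera(name): name is "scene" or "top"; returns a dict with "pixels" (420x560x3 uint8, red, green, blue), "fovy" (degrees; the focal length in pixels is half the picture's height over the tangent of half this angle, whatever the lens; pixels are square), "cx", "cy" (the principal point, pixels), "R" (3x3) and "t" (3): a world point X has camera coordinates R X + t. Camera axes: x right, y down, z forward; pixel columns grow to the right and rows downward; lengths in m; the calibration is good to about 2 mm. A picture is of the moment at which its call begins. There is no depth.
- env.sign_off(): hands the job in; it is judged then, once.
Trained networks look in the newest picture that a camera, given by its name, has taken for a name from the list of things; names that differ only in an ending like _2 or _b are one class to them, and where a whole thing is asked for, a point or a joint stands for the part that bears it (a point fixed in the world has none). Each returns a list of dicts, best first, with "conf" (0 to 1); they miss things now and then, are a little off and sometimes report something else, mostly with a low value. They report only what shows in the picture. A call takes as long as a camera call. They do not tell look-alikes from the thing itself.
- env.boxes_of(thing, camera): "centre" ([x, y, z] in m, in the coordinates of the camera as it stood for that picture, good to about 4 mm: the middle of the surface that is visible of it).
The state is a dict: "clock": time; "joint_pos": joint angles; "joint_vel": joint speeds; "effort": joint torques, N m; "position": TCP position; "orientation": TCP orientation; "force": force on the tool from outside, world axes, zero at the start; "torque": the same for the moment, N m; "width": opening from 0.0 (shut) to 1.0 (fully open); "gripper_force": force on a finger pad.
Only numpy, scipy, OpenCV 4.12 (cv2) and the standard library are available. Lean on these libraries where they do the work, as an engineer would, in place of code of your own. Each camera call takes 0.05 s, during which the arm holds its last target. There are 200 camera calls.

## Working session

There is one attempt and no reset: what is moved stays moved. The work goes in short steps, Python scripts to look and compute and a shell command to move; the robot and the scene stay as the last step left them, time stands still between calls to the robot, and variables do not carry over. Pictures are saved under pics/ and viewed, at most 10 in all, crops included, and the job is handed in when it is done.

```bash
mkdir -p pics; ls
cat > h.py <<'E'
from plant import env
import numpy as np, cv2
def cam(n):
    d=env.read_camera(n); R=np.array(d["R"]);t=np.array(d["t"]);f=210/np.tan(np.radians(d["fovy"])/2)
    return d,R,t,f
def proj(c,X):
    d,R,t,f=c; p=R@np.array(X)+t; return np.array([d["cx"]+f*p[0]/p[2], d["cy"]+f*p[1]/p[2]])
def ray(c,u,v,z):
    d,R,t,f=c; o=-R.T@t; w=R.T@np.array([(u-d["cx"])/f,(v-d["cy"])/f,1]); return o+w*(z-o[2])/w[2]
def save(c,name,crop=None,s=1):
    im=cv2.cvtColor(np.array(c[0]["pixels"]),cv2.COLOR_RGB2BGR)
    if crop: x0,y0,x1,y1=crop; im=im[y0:y1,x0:x1]
    cv2.imwrite("pics/"+name,cv2.resize(im,None,fx=s,fy=s,interpolation=cv2.INTER_CUBIC))
E
python3 - <<'E'
from h import *
np.set_printoptions(precision=3,suppress=True)
s=env.get_state(); print({k:np.round(v,3) for k,v in s.items()})
for n in ("scene","top"):
    c=cam(n); save(c,n+"0.png",s=1.4)
    print(n,-c[1].T@c[2],c[3])
    for th in ["bottle","capper","bell","lever_grip","seat","capped_a","tumbler","funnel","measure","crown_tub","crown"]:
        for b in env.boxes_of(th,n)[:4]:
            p=c[1].T@(np.array(b["centre"])-c[2]); print(th,round(b["conf"],2),p,proj(c,p).round())
E
```

```text
pics
{'clock': np.float64(0.0), 'joint_pos': array([-1.358,  0.384,  0.044,  1.6  , -0.018,  1.161, -0.05 ]), 'joint_vel': array([ 0.001,  0.001, -0.001,  0.001,  0.001, -0.001, -0.002]), 'effort': array([ -0.   , -43.346,   1.024, -24.951,   0.01 ,   0.011,  -0.   ]), 'position': array([0.198, 0.618, 0.23 ]), 'orientation': array([-0.486, -3.103,  0.004]), 'force': array([-0.202,  0.289, -0.519]), 'torque': array([-0.02 , -0.005,  0.026]), 'gripper_force': np.float64(0.0), 'width': np.float64(0.999)}
scene [1.115 0.931 1.221] 503.2285893774827
bottle 0.94 [0.492 0.076 0.114] [317. 248.]
bottle 0.86 [0.582 0.148 0.105] [305. 277.]
bottle 0.78 [0.682 0.173 0.102] [279. 298.]
capper 0.82 [0.704 0.006 0.197] [242. 241.]
capper 0.21 [ 0.431 -0.384  0.028] [261. 182.]
bell 0.56 [0.621 0.001 0.223] [267. 223.]
lever_grip 0.75 [ 0.567 -0.02   0.315] [279. 188.]
seat 0.61 [0.704 0.005 0.195] [242. 241.]
capped_a 0.98 [ 0.562 -0.359  0.098] [232. 183.]
capped_a 0.92 [ 0.7   -0.343  0.095] [198. 199.]
capped_a 0.26 [ 0.566 -0.018  0.311] [279. 189.]
tumbler 0.86 [ 0.547 -0.522  0.071] [217. 16
[... 547 characters left out ...]
er 0.57 [ 0.683 -0.014  0.264] [263. 168.]
bell 0.66 [ 0.606 -0.002  0.218] [258. 199.]
lever_grip 0.87 [ 0.498 -0.027  0.328] [267. 235.]
lever_grip 0.39 [ 0.682 -0.014  0.264] [263. 168.]
seat 0.92 [ 0.676 -0.016  0.261] [264. 171.]
capped_a 0.63 [ 0.68  -0.347  0.123] [373. 183.]
capped_a 0.58 [ 0.548 -0.362  0.125] [379. 227.]
capped_a 0.21 [ 0.676 -0.013  0.266] [263. 171.]
tumbler 0.57 [ 0.544 -0.554  0.063] [434. 231.]
funnel 0.73 [0.565 0.464 0.028] [110. 219.]
funnel 0.34 [0.436 0.391 0.008] [133. 261.]
crown_tub 0.68 [0.434 0.388 0.009] [133. 261.]
crown_tub 0.59 [ 0.424 -0.387  0.027] [379. 269.]
crown 0.68 [0.672 0.16  0.199] [201. 176.]
crown 0.67 [0.569 0.133 0.2  ] [209. 212.]
```

View pics/scene0.png

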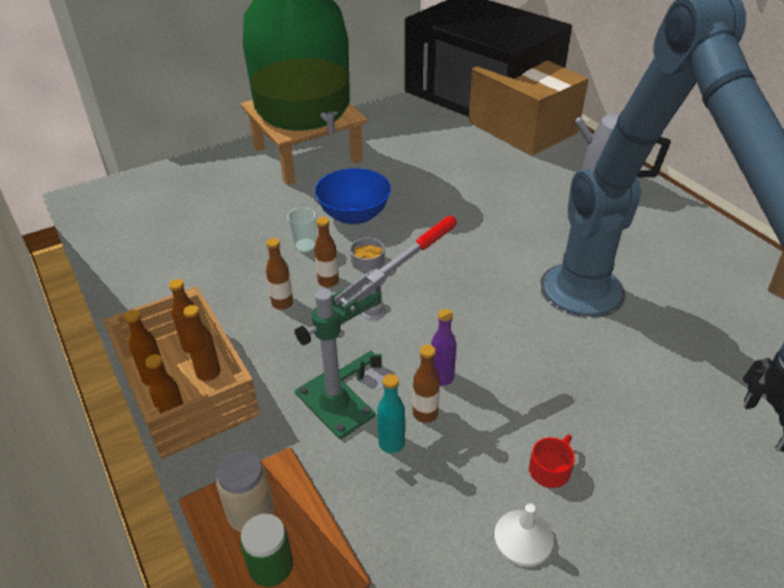

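View pics/top0.png

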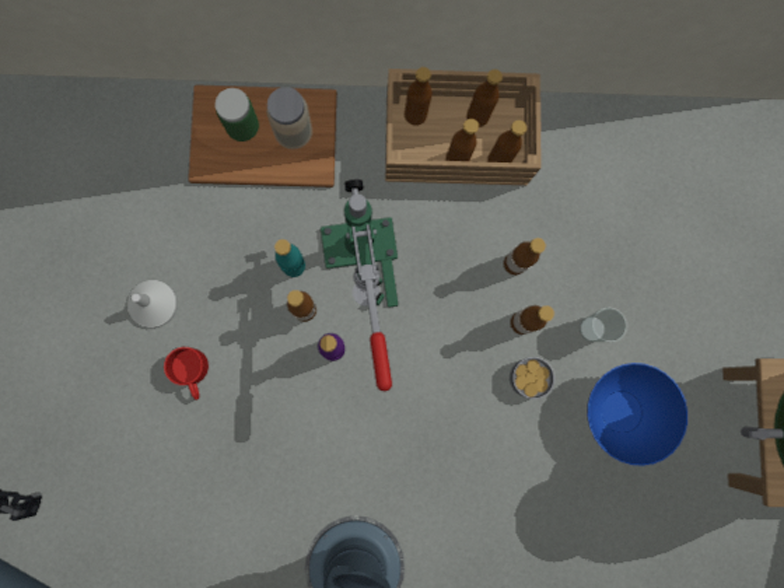

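The top picture shows the amber bottle at about (301,305)/1.4, with teal at (289,258) and purple at (331,346) on either side. The two amber labelled bottles at (525,255) and (533,318) on the other side are the finished ones. The amber one standing alone at the open side is the one meant. I'll confirm it in enlarged crops, which I'll also use for measuring.

Run:
```python
from h import *
a=cam("top"); save(a,"top_c.png",(180,120,300,285),3.6)
b=cam("scene"); save(b,"scene_c.png",(200,140,350,330),3.15)
```

```text
(no output)
```

View pics/top_c.png

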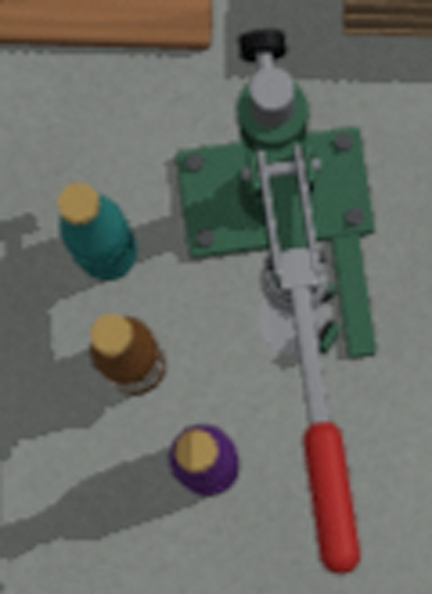

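View pics/scene_c.png

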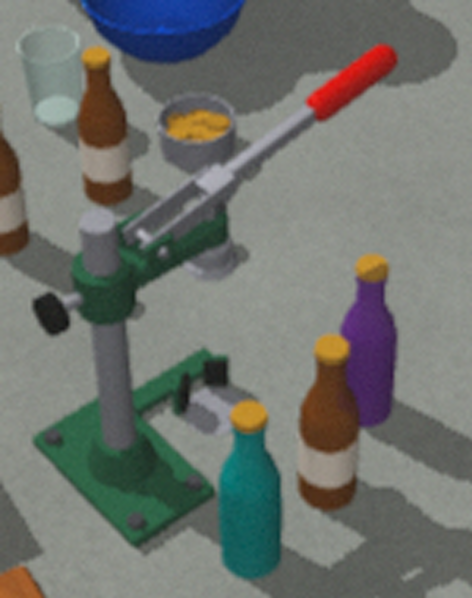

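Run:
```python
from h import *
from scipy.optimize import least_squares
np.set_printoptions(precision=4,suppress=True)
T=cam("top");S=cam("scene")
def hsv(c): return cv2.cvtColor(np.array(c[0]["pixels"]),cv2.COLOR_RGB2HSV)
def cents(c,lo,hi,roi):
    m=cv2.inRange(hsv(c),lo,hi); x0,y0,x1,y1=roi; k=np.zeros_like(m);k[y0:y1,x0:x1]=m[y0:y1,x0:x1]
    n,l,st,ce=cv2.connectedComponentsWithStats(k); return [(ce[i],st[i,4],st[i,:4]) for i in range(1,n) if st[i,4]>25]
for nm,c,roi in (("top",T,(180,120,300,285)),("scene",S,(200,140,350,330))):
    for ce,a,bb in cents(c,(15,120,120),(28,255,255),roi): print(nm,"gold",ce,a,bb,ray(c,*ce,.196))
g={}
for nm,c,roi in (("top",T,(260,230,285,285)),("scene",S,(290,150,330,182))):
    m=cv2.inRange(hsv(c),(0,150,60),(6,255,255))|cv2.inRange(hsv(c),(174,150,60),(180,255,255)); x0,y0,x1,y1=roi
    ys,xs=np.nonzero(m[y0:y1,x0:x1]); g[nm]=np.array([xs.mean()+x0,ys.mean()+y0]); print(nm,"grip",g[nm],len(xs),xs.min()+x0,xs.max()+x0,ys.min()+y0,ys.max()+y0)
tp=[((190,257),(67,85)),((178,152),(167,85)),((358,128),(167,-85)),((373,232),(67,-85))]
sp=[((140,543),(167,85)),((213,492),(67,85)),((35,440),(167,-85))]
obs=[(T,np.array(u)/3.6+[180,120],(*x,14)) for u,x in tp]+[(S,np.array(u)/3.15+[200,140],(*x,14)) for u,x in sp]
def W(p,x):
    c,s=np.cos(p[2]),np.sin(p[2]); x=np.array(x)/1000; return [p[0]+c*x[0]-s*x[1],p[1]+s*x[0]+c*x[1],x[2]]
def f(p):
    r=[proj(c,W(p,x))-u for c,u,x in obs]
    r+=[proj(c,W(p,(-175,0,334+p[3]*1000)))-g[n] for n,c in (("top",T),("scene",S))]
    return np.concatenate(r)
o=least_squares(f,[.6,0,.1,0]); print("capper",o.x,"res",o.fun.reshape(-1,2))
print("grip",W(o.x,(-175,0,334)),"grip ends",W(o.x,(-229,0,334)),W(o.x,(-121,0,334)))
```

```text
top gold [201.5897 176.1282] 78 [197 172  10  10] [0.6717 0.1584 0.196 ]
top gold [210.8295 212.6136] 88 [206 208  11  10] [0.5686 0.1287 0.196 ]
top gold [234.253  244.8554] 83 [230 240  10  11] [0.48   0.0608 0.196 ]
scene gold [229.7727 157.6136] 44 [226 155   9   7] [ 0.5556 -0.3728  0.196 ]
scene gold [262.5479 179.4863] 146 [253 175  20  10] [ 0.5179 -0.2093  0.196 ]
scene gold [317.3968 224.2698] 63 [313 221  10   8] [0.4826 0.0591 0.196 ]
scene gold [304.6125 250.4   ] 80 [300 246  11  10] [0.5719 0.1285 0.196 ]
scene gold [278.4773 271.3523] 88 [273 267  12  10] [0.6735 0.1571 0.196 ]
top grip [271.7925 257.955 ] 400 265 279 238 278
scene grip [311.5286 165.2786] 280 297 325 154 177
capper [ 0.6129 -0.011   0.1697 -0.0021] res [[-0.8373 -0.0224]
 [-1.7689 -0.7423]
 [-0.2669 -1.2635]
 [ 0.2301 -0.4998]
 [-1.3014 -0.474 ]
 [ 1.872  -1.99  ]
 [-1.0099 -1.5281]
 [ 0.1918  0.2769]
 [ 0.8398  0.0293]]
grip [np.float64(0.44037104584015596), np.float64(-0.040521088064752936), np.float64(0.334)] grip ends [np.float64(0.3871465136215798), np.float64(-0.049639704742393695), np.float64(0.334)] [np.float64(0.49359557805873217), np.float64(-0.031402471387112184), np.float64(0.334)]
```

Candidates in the top picture:
- Teal at (207,183): wrong colour.
- Amber at (211,213) and about (0.569, 0.129) m: this is the bottle.
- Purple at (234,245): wrong colour.
- Two ambers at (373,183) and (379,227): already capped.

The crop confirms the amber one with a loose crown at the open side.

The bottle has to slide about 146 mm along u=(0.30,-0.95). I'll push with the two fingertips part open as a low cradle, with the tool tilted 40° so its body clears the bottle.

```bash
python3 -m handwheel '[{"grip":0.04,"translation":[0.034,-0.036,0.008],"angular":[0,0,-0.0955]},{"grip":0.04,"translation":[0.034,-0.036,0.008],"angular":[0,0,-0.0955]},{"grip":0.04,"translation":[0.034,-0.036,0.008],"angular":[0,0,-0.0955]},{"grip":0.04,"translation":[0.034,-0.036,0.008],"angular":[0,0,-0.0955]},{"grip":0.04,"translation":[0.034,-0.036,0.008],"angular":[0,0,-0.0955]},{"grip":0.04,"translation":[0.034,-0.036,0.008],"angular":[0,0,-0.0955]},{"grip":0.04,"translation":[0.034,-0.036,0.008],"angular":[0,0,-0.0955]},{"grip":0.04,"translation":[0.034,-0.036,0.008],"angular":[0,0,-0.0955]},{"grip":0.04,"translation":[0.034,-0.036,0.008],"angular":[0,0,-0.0955]},{"grip":0.04,"translation":[0.034,-0.036,0.008],"angular":[0,0,-0.0955]}]'
python3 -m handwheel '[{"grip":0.04,"translation":[0,0,0],"angular":[-0.1665,-0.0523,0]},{"grip":0.04,"translation":[0,0,0],"angular":[-0.1665,-0.0523,0]},{"grip":0.04,"translation":[0,0,0],"angular":[-0.1665,-0.0523,0]},{"grip":0.04,"translation":[0,0,0],"angular":[-0.1665,-0.0523,0]},{"grip":0.04,"translation":[0,0,0],"angular":[0,0,0]}]'
cat > st.py <<'E'
from h import *
from scipy.spatial.transform import Rotation as Ro
np.set_printoptions(precision=4,suppress=True)
s=env.get_state(); R=Ro.from_rotvec(s["orientation"]).as_matrix()
print("t",round(s["clock"],2),"p",s["position"],"y",R[:,1],"z",R[:,2],"q",s["joint_pos"],"F",s["force"],s["torque"],"w",s["width"])
E
python3 st.py
```

```text
clock: 2.65
position: [0.5397, 0.2578, 0.3118]
orientation: [-1.862, -2.53, -0.001]
force: [-0.1, 0.6, 0.3]
width: 0.469
gripper_force: 0.0
clock: 3.28
position: [0.5359, 0.2637, 0.3077]
orientation: [1.483, 2.045, -0.547]
force: [-1.1, -0.2, -1.3]
width: 0.47
gripper_force: 0.0
t 3.27 p [0.5359 0.2637 0.3077] y [ 0.9512  0.3084 -0.0065] z [ 0.1934 -0.6126 -0.7664] q [-1.1767  0.4281  0.4504  1.5844  0.4444  1.4944 -0.5267] F [-1.0931 -0.2032 -1.2548] [ 0.6885  0.2497 -0.0024] w 0.4702642187215934
```

```bash
python3 -m handwheel '[{"grip":0.04,"translation":[0,-0.004,-0.05],"angular":[0,0,0]},{"grip":0.04,"translation":[0,-0.004,-0.05],"angular":[0,0,0]},{"grip":0.04,"translation":[0,-0.004,-0.05],"angular":[0,0,0]},{"grip":0.04,"translation":[0,-0.004,-0.05],"angular":[0,0,0]},{"grip":0.04,"translation":[0,-0.004,-0.05],"angular":[0,0,0]},{"grip":0.04,"translation":[0,-0.004,-0.03],"angular":[0,0,0]},{"grip":0.04,"translation":[0,0,-0.01],"angular":[0,0,0]},{"grip":0.04,"translation":[0,0,0],"angular":[0,0,0]}]'
python3 - <<'E'
import st
from h import *
c=cam("scene"); save(c,"pre.png",(200,160,400,310),3.5)
E
```

```text
clock: 4.28
position: [0.5399, 0.2343, 0.0223]
orientation: [1.496, 2.035, -0.543]
force: [0.0, 0.1, 0.5]
width: 0.466
gripper_force: 0.0
t 4.28 p [0.5399 0.2343 0.0223] y [0.9544 0.2984 0.001 ] z [ 0.1924 -0.6126 -0.7666] q [-1.1063  0.7731  0.3996  1.7566  0.3977  1.0272 -0.7354] F [0.0309 0.1225 0.4988] [ 0.6572  0.2283 -0.0403] w 0.46578072850067714
```

View pics/pre.png

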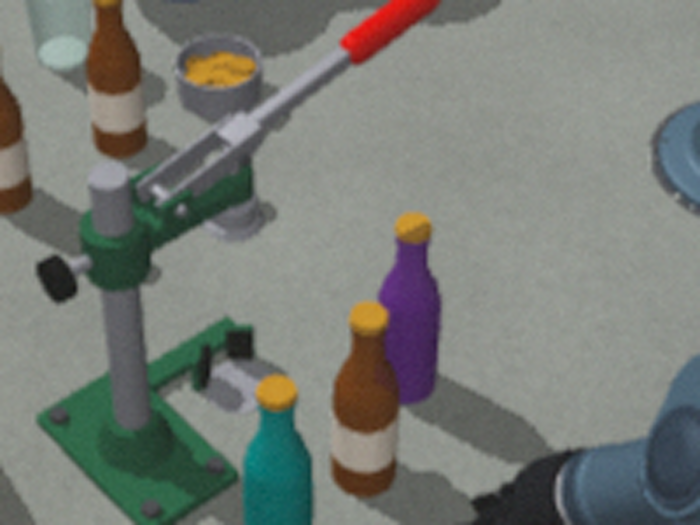

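The picture shows the fingers down at lower right (520,500), behind the amber bottle at (365,430). Teal and purple stand clear. Next I'll close most of the gap and then feel for contact.

```bash
python3 -m handwheel '[{"grip":0.04,"translation":[-0.004,0,-0.005],"angular":[0,0,0]},{"grip":0.04,"translation":[0.0045,-0.0143,0],"angular":[0,0,0]},{"grip":0.04,"translation":[0.0045,-0.0143,0],"angular":[0,0,0]},{"grip":0.04,"translation":[0.0045,-0.0143,0],"angular":[0,0,0]},{"grip":0.04,"translation":[0.0045,-0.0143,0],"angular":[0,0,0]},{"grip":0.04,"translation":[0.0045,-0.0143,0],"angular":[0,0,0]},{"grip":0.04,"translation":[0,0,0],"angular":[0,0,0]}]'
for i in 1 2 3 4; do python3 -m handwheel '[{"grip":0.04,"translation":[0.0009,-0.0029,0],"angular":[0,0,0]},{"grip":0.04,"translation":[0.0009,-0.0029,0],"angular":[0,0,0]}]' | egrep 'posi|force:'; done
```

```text
clock: 5.2
position: [0.5575, 0.1605, 0.0166]
orientation: [1.496, 2.033, -0.547]
force: [0.1, -0.3, -0.7]
width: 0.468
gripper_force: 0.0
position: [0.559, 0.1586, 0.0161]
force: [0.1, 0.1, 0.8]
gripper_force: 0.0
position: [0.5611, 0.1529, 0.016]
force: [-0.2, 2.4, 0.2]
gripper_force: 1.1
position: [0.5628, 0.1478, 0.0161]
force: [-1.0, 3.4, 0.1]
gripper_force: 1.5
position: [0.5644, 0.1399, 0.0161]
force: [-1.6, 3.0, -0.6]
gripper_force: 1.3
```

The bottle slides at about 3.3 N. I'll re-measure it now to aim the remaining push.

```bash
cat > bt.py <<'E'
from h import *
np.set_printoptions(precision=4,suppress=True)
seat=np.array([.6129,-.011]); yaw=.1697
def run():
    s=env.get_state(); P=[]
    for n in ("top","scene"):
        c=cam(n); m=cv2.inRange(cv2.cvtColor(np.array(c[0]["pixels"]),cv2.COLOR_RGB2HSV),(15,120,110),(28,255,255))
        k,l,st,ce=cv2.connectedComponentsWithStats(m)
        q=[(ray(c,*ce[i],.196)[:2],st[i,4]) for i in range(1,k) if st[i,4]>15]
        q=[(p,a) for p,a in q if np.linalg.norm(p-s["position"][:2])<.07]; print(n,q); P+= [p for p,a in q]
    R=np.array([[np.cos(yaw),np.sin(yaw)],[-np.sin(yaw),np.cos(yaw)]])
    for p in P: print("rel seat (capper axes)",R@(p-seat),"world to go",seat-p)
    print("TCP",s["position"],"F",s["force"]); return c
if __name__=="__main__": run()
E
python3 bt.py
```

```text
top [(array([0.5712, 0.1158]), np.int32(92))]
scene [(array([0.5754, 0.1148]), np.int32(82))]
rel seat (capper axes) [-0.0196  0.132 ] world to go [ 0.0417 -0.1268]
rel seat (capper axes) [-0.0158  0.1304] world to go [ 0.0375 -0.1258]
TCP [0.5644 0.1399 0.0161] F [-1.5679  3.045  -0.5627]
```

```bash
python3 -m handwheel '[{"grip":0.04,"translation":[0.001,-0.003,0],"angular":[0,0,0]},{"grip":0.04,"translation":[0.0021,-0.0054,0],"angular":[0,0,0]},{"grip":0.04,"translation":[0.0021,-0.0054,0],"angular":[0,0,0]},{"grip":0.04,"translation":[0.0021,-0.0054,0],"angular":[0,0,0]},{"grip":0.04,"translation":[0.0021,-0.0054,0],"angular":[0,0,0]},{"grip":0.04,"translation":[0.0021,-0.0054,0],"angular":[0,0,0]},{"grip":0.04,"translation":[0.0021,-0.0054,0],"angular":[0,0,0]},{"grip":0.04,"translation":[0.0021,-0.0054,0],"angular":[0,0,0]},{"grip":0.04,"translation":[0.001,-0.003,0],"angular":[0,0,0]}]'
python3 - <<'E'
import bt
c=bt.run(); bt.save(c,"mid.png",(200,160,400,310),3.5)
E
```

```text
clock: 7.42
position: [0.5813, 0.0957, 0.0164]
orientation: [1.494, 2.035, -0.544]
force: [-1.6, 2.2, -0.5]
width: 0.467
gripper_force: 1.2
top [(array([0.5889, 0.0713]), np.int32(81))]
scene [(array([0.5918, 0.071 ]), np.int32(73))]
rel seat (capper axes) [-0.0098  0.0852] world to go [ 0.024  -0.0823]
rel seat (capper axes) [-0.007   0.0843] world to go [ 0.0211 -0.082 ]
TCP [0.5813 0.0957 0.0164] F [-1.582   2.2304 -0.4946]
```

View pics/mid.png

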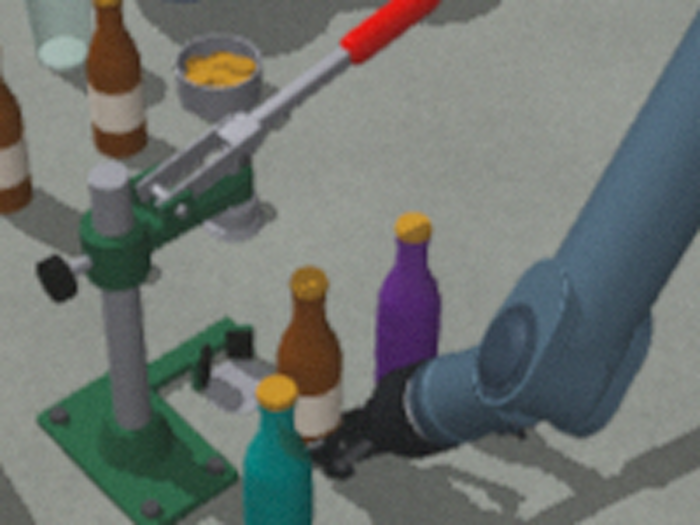

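The bottle stands upright at (310,350) in the cradle. The gripper and forearm pass clear of purple at (410,300). I'll continue, turning toward the rest's axis.

```bash
python3 -m handwheel '[{"grip":0.04,"translation":[0.001,-0.003,0],"angular":[0,0,0]},{"grip":0.04,"translation":[0.0021,-0.0055,0],"angular":[0,0,0]},{"grip":0.04,"translation":[0.0021,-0.0055,0],"angular":[0,0,0]},{"grip":0.04,"translation":[0.0021,-0.0055,0],"angular":[0,0,0]},{"grip":0.04,"translation":[0.0021,-0.0055,0],"angular":[0,0,0]},{"grip":0.04,"translation":[0.0021,-0.0055,0],"angular":[0,0,0]},{"grip":0.04,"translation":[0.0021,-0.0055,0],"angular":[0,0,0]},{"grip":0.04,"translation":[0.0018,-0.0055,0],"angular":[0,0,0]},{"grip":0.04,"translation":[0.0009,-0.0055,0],"angular":[0,0,0]},{"grip":0.04,"translation":[0.0005,-0.003,0],"angular":[0,0,0]}]'; python3 bt.py
```

```text
clock: 8.78
position: [0.5982, 0.0457, 0.0163]
orientation: [1.494, 2.036, -0.544]
force: [-1.2, 3.4, 0.8]
width: 0.465
gripper_force: 1.6
top [(array([0.6049, 0.0247]), np.int32(68))]
scene [(array([0.6083, 0.0217]), np.int32(71))]
rel seat (capper axes) [-0.0019  0.0365] world to go [ 0.008  -0.0357]
rel seat (capper axes) [0.001 0.033] world to go [ 0.0046 -0.0327]
TCP [0.5982 0.0457 0.0163] F [-1.1861  3.399   0.7762]
```

```bash
python3 -m handwheel '[{"grip":0.04,"translation":[0.0005,-0.003,0],"angular":[0,0,0]},{"grip":0.04,"translation":[0.0007,-0.004,0],"angular":[0,0,0]},{"grip":0.04,"translation":[0.0007,-0.004,0],"angular":[0,0,0]},{"grip":0.04,"translation":[0.0007,-0.004,0],"angular":[0,0,0]},{"grip":0.04,"translation":[0.0005,-0.003,0],"angular":[0,0,0]},{"grip":0.04,"translation":[0.0003,-0.002,0],"angular":[0,0,0]}]' | egrep 'posi|force:'
for i in 1 2 3 ; do python3 -m handwheel '[{"grip":0.04,"translation":[0.0002,-0.001,0],"angular":[0,0,0]},{"grip":0.04,"translation":[0.0002,-0.001,0],"angular":[0,0,0]}]' | egrep 'posi|force:'; done
```

```text
position: [0.6013, 0.0259, 0.0163]
force: [-0.9, 3.5, 1.1]
gripper_force: 1.8
position: [0.6017, 0.0246, 0.0162]
force: [-0.6, 2.9, 1.5]
gripper_force: 1.9
position: [0.6022, 0.0225, 0.0163]
force: [-0.7, 3.4, 0.5]
gripper_force: 1.8
position: [0.6026, 0.0203, 0.0163]
force: [-1.0, 4.2, 0.9]
gripper_force: 1.8
```

```bash
python3 -m handwheel '[{"grip":0.04,"translation":[0.0002,-0.001,0],"angular":[0,0,0]},{"grip":0.04,"translation":[0.0002,-0.001,0],"angular":[0,0,0]}]' | egrep 'posi|force:'
python3 -m handwheel '[{"grip":0.04,"translation":[0.0002,-0.001,0],"angular":[0,0,0]},{"grip":0.04,"translation":[0.0002,-0.001,0],"angular":[0,0,0]}]' | egrep 'posi|force:'
```

```text
position: [0.603, 0.0183, 0.0163]
force: [-1.0, 3.9, 1.2]
gripper_force: 1.8
position: [0.6034, 0.0163, 0.0163]
force: [-0.0, 3.7, 0.6]
gripper_force: 1.8
```

```bash
python3 bt.py
```

```text
top []
scene [(array([0.6181, 0.0042]), np.int32(18))]
rel seat (capper axes) [0.0077 0.0141] world to go [-0.0052 -0.0152]
TCP [0.6034 0.0163 0.0163] F [-0.0154  3.6685  0.6172]
```

```bash
python3 -m handwheel '[{"grip":0.04,"translation":[0.0002,-0.001,0],"angular":[0,0,0]},{"grip":0.04,"translation":[0.0002,-0.001,0],"angular":[0,0,0]}]' | egrep 'posi|force:'
python3 -m handwheel '[{"grip":0.04,"translation":[0.0002,-0.001,0],"angular":[0,0,0]},{"grip":0.04,"translation":[0.0001,-0.0005,0],"angular":[0,0,0]}]' | egrep 'posi|force:'
```

```text
position: [0.6038, 0.0144, 0.0163]
force: [-1.1, 3.0, -0.2]
gripper_force: 1.8
position: [0.6041, 0.0127, 0.0163]
force: [0.2, 3.1, 0.8]
gripper_force: 1.8
```

```bash
python3 -m handwheel '[{"grip":0.04,"translation":[0.0001,-0.0007,0],"angular":[0,0,0]},{"grip":0.04,"translation":[0.0001,-0.0008,0],"angular":[0,0,0]}]' | egrep 'posi|force:'
python3 -m handwheel '[{"grip":0.04,"translation":[0.0001,-0.0007,0],"angular":[0,0,0]},{"grip":0.04,"translation":[0.0001,-0.0005,0],"angular":[0,0,0]}]' | egrep 'posi|force:'
```

```text
position: [0.6043, 0.0124, 0.0162]
force: [-2.8, 6.6, 2.8]
gripper_force: 2.9
position: [0.6044, 0.0123, 0.0161]
force: [-4.7, 8.1, 4.7]
gripper_force: 3.8
```

Run:
```python
from h import *
c=cam("scene"); save(c,"seat1.png",(220,190,330,290),6)
```

```text
(no output)
```

View pics/seat1.png

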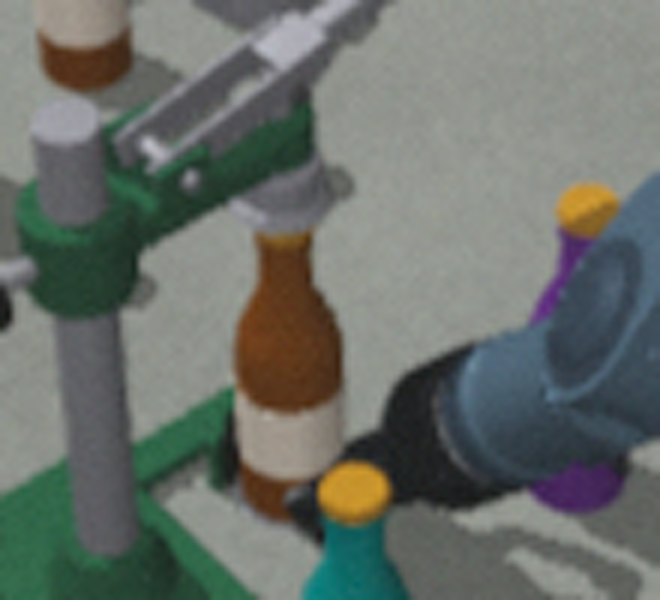

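The bottle has reached the stop: the neck at (285,270) sits under the bell at (285,205), and the jaw is behind it. The sideways force hints that the +x jaw carries more, so I'll ease toward -x until the load evens out.

```bash
python3 -m handwheel '[{"grip":0.04,"translation":[-0.0007,0.0000,0],"angular":[0,0,0]},{"grip":0.04,"translation":[-0.0007,-0.0002,0],"angular":[0,0,0]}]' | egrep 'posi|force:'
python3 -m handwheel '[{"grip":0.04,"translation":[-0.0007,0.0000,0],"angular":[0,0,0]},{"grip":0.04,"translation":[0,0,0],"angular":[0,0,0]}]' | egrep 'posi|force:'
```

```text
position: [0.6041, 0.0123, 0.0162]
force: [0.4, 6.6, 0.1]
gripper_force: 3.0
position: [0.604, 0.0123, 0.0162]
force: [0.9, 5.0, 0.8]
gripper_force: 3.0
```

```bash
python3 -m handwheel '[{"grip":0.04,"translation":[0.0003,-0.0006,0],"angular":[0,0,0]},{"grip":0.04,"translation":[0.0002,-0.0005,0],"angular":[0,0,0]},{"grip":0.04,"translation":[0,0,0],"angular":[0,0,0]}]' | egrep 'posi|force:'
```

```text
position: [0.6042, 0.0122, 0.0161]
force: [-1.4, 7.3, 2.2]
gripper_force: 3.8
```

The load is now straight along the rest's axis (0.1 N sideways, 7.4 N in), so the bottle is bedded on both jaws. I'll back off straight, rise and bring the tool upright.

```bash
python3 -m handwheel '[{"grip":0.04,"translation":[-0.0003,0.002,0],"angular":[0,0,0]},{"grip":0.04,"translation":[-0.0007,0.004,0],"angular":[0,0,0]},{"grip":0.04,"translation":[-0.002,0.012,0],"angular":[0,0,0]},{"grip":0.04,"translation":[-0.004,0.025,0],"angular":[0,0,0]},{"grip":0.04,"translation":[-0.005,0.03,0],"angular":[0,0,0]},{"grip":0.04,"translation":[-0.005,0.03,0.01],"angular":[0,0,0]},{"grip":0.04,"translation":[-0.003,0.015,0.04],"angular":[0,0,0]},{"grip":0.04,"translation":[0,0,0.055],"angular":[0,0,0]},{"grip":0.04,"translation":[0,0,0.055],"angular":[0,0,0]},{"grip":0,"translation":[0,0,0.055],"angular":[0,0,0]}]'
python3 -m handwheel '[{"grip":0,"translation":[0,0,0.05],"angular":[0.1665,0.0523,0]},{"grip":0,"translation":[0,0,0.05],"angular":[0.1665,0.0523,0]},{"grip":0,"translation":[0,0,0.05],"angular":[0.1665,0.0523,0]},{"grip":0,"translation":[0,0,0.05],"angular":[0.1665,0.0523,0]},{"grip":0,"translation":[0,0,0],"angular":[0,0,0]}]'
python3 - <<'E'
import st
from h import *
from bt import seat,yaw
T=cam("top");S=cam("scene"); save(S,"seat2.png",(215,185,335,285),6)
for n,c in (("top",T),("scene",S)):
    for b in env.boxes_of("bottle",n)[:4]:
        print(n,round(b["conf"],2),c[1].T@(np.array(b["centre"])-c[2]))
E
```

```text
clock: 14.15
position: [0.5818, 0.1282, 0.2328]
orientation: [1.492, 2.038, -0.545]
force: [0.2, 0.2, -0.3]
width: 0.269
gripper_force: 0.0
clock: 14.78
position: [0.5857, 0.1215, 0.4384]
orientation: [1.866, 2.519, 0.014]
force: [-0.1, 0.0, -0.3]
width: -0.002
gripper_force: 0.0
t 14.78 p [0.5857 0.1215 0.4384] y [0.9566 0.2912 0.011 ] z [ 0.0105  0.0031 -0.9999] q [-0.7208  0.1844  0.532   1.4579 -0.0943  1.5136  0.1037] F [-0.1017  0.0389 -0.2867] [-0.0734  0.0029  0.0153] w -0.0015039742032249722
top 0.62 [0.4722 0.0599 0.1336]
top 0.47 [0.5868 0.005  0.1135]
scene 0.83 [0.4945 0.0713 0.1008]
scene 0.79 [0.6848 0.1757 0.1047]
scene 0.68 [0.6291 0.0092 0.0988]
```

View pics/seat2.png

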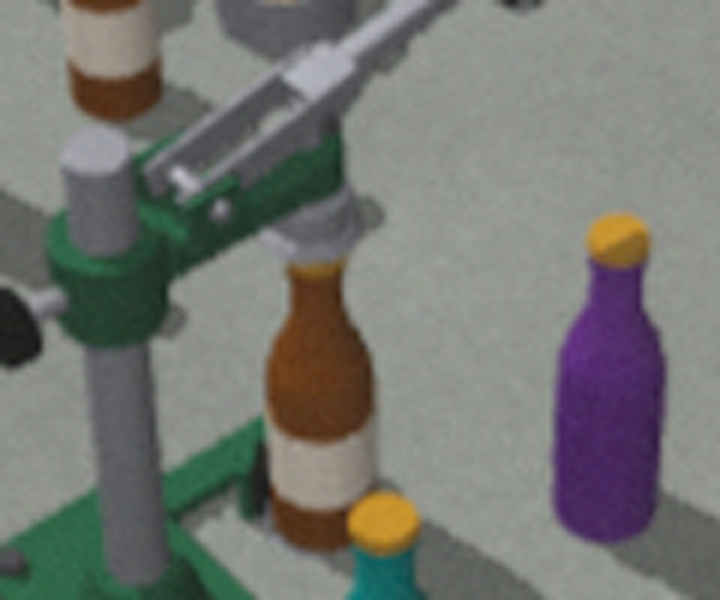

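The bottle stands upright in the rest at (320,450), with its crown just under the bell at (310,240). The other things are undisturbed. Now I'll go above the grip.

```bash
python3 -m handwheel '[{"grip":0,"translation":[-0.029,-0.0325,0],"angular":[0,0,0]},{"grip":0,"translation":[-0.029,-0.0325,0],"angular":[0,0,0]},{"grip":0,"translation":[-0.029,-0.0325,0],"angular":[0,0,0]},{"grip":0,"translation":[-0.029,-0.0325,0],"angular":[0,0,0]},{"grip":0,"translation":[-0.029,-0.0325,0],"angular":[0,0,0]},{"grip":0,"translation":[0,0,-0.035],"angular":[0,0,0]},{"grip":0,"translation":[0,0,-0.03],"angular":[0,0,0]},{"grip":0,"translation":[0,0,0],"angular":[0,0,0]}]'
python3 - <<'E'
import st
from h import *
c=cam("scene"); save(c,"grip.png",(240,110,360,210),6)
E
```

```text
clock: 15.98
position: [0.435, -0.0339, 0.3624]
orientation: [-1.85, -2.532, 0.011]
force: [0.3, -0.2, -0.5]
width: -0.003
gripper_force: 0.0
t 15.97 p [ 0.435  -0.0339  0.3624] y [ 0.9526  0.3041 -0.0092] z [-0.0089 -0.0023 -1.    ] q [-0.669  -0.1858  0.5763  1.9176  0.1039  1.3904  0.1887] F [ 0.3093 -0.227  -0.4965] [ 0.0103 -0.0376  0.0297] w -0.002979908133337139
```

View pics/grip.png

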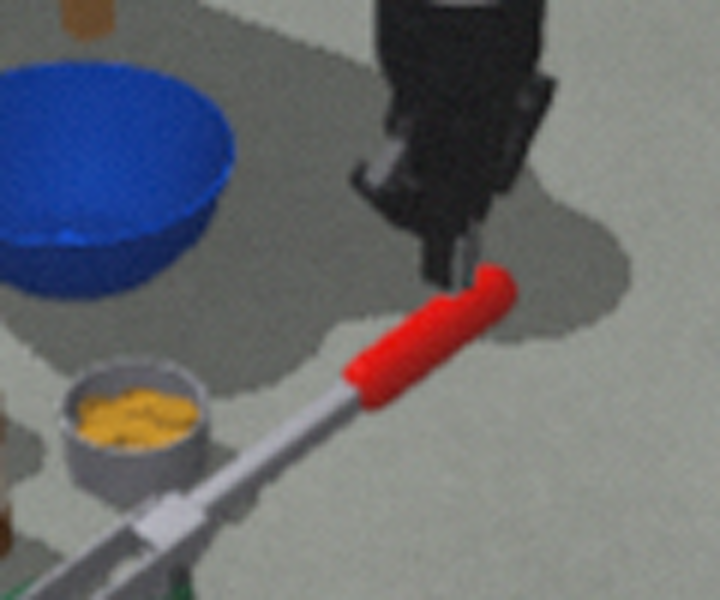

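```bash
python3 -m handwheel '[{"grip":0,"translation":[0.005,-0.0065,0],"angular":[0,0,0]},{"grip":0,"translation":[0,0,-0.006],"angular":[0,0,0]},{"grip":0,"translation":[0,0,-0.004],"angular":[0,0,0]},{"grip":0,"translation":[0,0,-0.004],"angular":[0,0,0]},{"grip":0,"translation":[0,0,-0.004],"angular":[0,0,0]},{"grip":0,"translation":[0,0,-0.004],"angular":[0,0,0]}]' | egrep 'posi|force:'
python3 -m handwheel '[{"grip":0,"translation":[0,0,-0.005],"angular":[0,0,0]},{"grip":0,"translation":[0,0,-0.005],"angular":[0,0,0]},{"grip":0,"translation":[0,0,-0.005],"angular":[0,0,0]}]' | egrep 'posi|force:'
```

```text
position: [0.4427, -0.0422, 0.3443]
force: [-1.3, -0.2, 2.8]
gripper_force: 1.1
position: [0.4427, -0.0422, 0.329]
force: [-2.5, 0.4, 2.7]
gripper_force: 1.2
```

```bash
python3 -m handwheel '[{"grip":0,"translation":[0,0,-0.004],"angular":[0,0,0]},{"grip":0,"translation":[0,0,-0.004],"angular":[0,0,0]},{"grip":0,"translation":[0,0,-0.004],"angular":[0,0,0]},{"grip":0,"translation":[0,0,-0.003],"angular":[0,0,0]}]' | egrep 'posi|force:'
python3 -m handwheel '[{"grip":0,"translation":[0,0,-0.003],"angular":[0,0,0]},{"grip":0,"translation":[0,0,-0.002],"angular":[0,0,0]}]' | egrep 'posi|force:'
python3 -m handwheel '[{"grip":0,"translation":[0,0,-0.003],"angular":[0,0,0]},{"grip":0,"translation":[0,0,-0.002],"angular":[0,0,0]}]' | egrep 'posi|force:'
```

```text
position: [0.4427, -0.0422, 0.314]
force: [-1.2, -0.7, 2.7]
gripper_force: 1.3
position: [0.4427, -0.0422, 0.309]
force: [-2.9, -0.1, 1.5]
gripper_force: 1.3
position: [0.4427, -0.0422, 0.304]
force: [-1.3, -0.7, 3.1]
gripper_force: 1.4
```

```bash
python3 -m handwheel '[{"grip":0,"translation":[0,0,-0.002],"angular":[0,0,0]},{"grip":0,"translation":[0,0,-0.002],"angular":[0,0,0]}]' | egrep 'posi|force:'
python3 -m handwheel '[{"grip":0,"translation":[0,0,-0.002],"angular":[0,0,0]},{"grip":0,"translation":[0,0,-0.002],"angular":[0,0,0]}]' | egrep 'posi|force:'
python3 -m handwheel '[{"grip":0,"translation":[0,0,-0.002],"angular":[0,0,0]},{"grip":0,"translation":[0,0,-0.002],"angular":[0,0,0]}]' | egrep 'posi|force:'
```

```text
position: [0.4428, -0.0422, 0.3001]
force: [-2.1, -0.1, 3.4]
gripper_force: 1.4
position: [0.4428, -0.0421, 0.2961]
force: [-1.6, -0.3, 2.9]
gripper_force: 1.4
position: [0.4427, -0.0422, 0.2921]
force: [-1.8, -1.1, 3.1]
gripper_force: 1.5
```

```bash
python3 -m handwheel '[{"grip":0,"translation":[0,0,-0.002],"angular":[0,0,0]},{"grip":0,"translation":[0,0,-0.002],"angular":[0,0,0]}]' | egrep 'posi|force:'
python3 -m handwheel '[{"grip":0,"translation":[0,0,-0.002],"angular":[0,0,0]},{"grip":0,"translation":[0,0,-0.002],"angular":[0,0,0]}]' | egrep 'posi|force:'
```

```text
position: [0.4428, -0.0421, 0.2888]
force: [-6.1, -1.2, 9.2]
gripper_force: 4.8
position: [0.4428, -0.0422, 0.2854]
force: [-6.5, -0.5, 9.2]
gripper_force: 4.9
```

The crown started yielding at z≈0.290 with 9.2 N. It should be home about 14 mm lower.

```bash
python3 -m handwheel '[{"grip":0,"translation":[0,0,-0.002],"angular":[0,0,0]},{"grip":0,"translation":[0,0,-0.001],"angular":[0,0,0]}]' | egrep 'posi|force:'
python3 -m handwheel '[{"grip":0,"translation":[0,0,-0.001],"angular":[0,0,0]},{"grip":0,"translation":[0,0,-0.001],"angular":[0,0,0]}]' | egrep 'posi|force:'
```

```text
position: [0.4428, -0.0422, 0.2824]
force: [-5.8, -1.1, 8.6]
gripper_force: 4.9
position: [0.4428, -0.0422, 0.2804]
force: [-6.2, -0.2, 9.0]
gripper_force: 4.9
```

```bash
python3 -m handwheel '[{"grip":0,"translation":[0,0,-0.001],"angular":[0,0,0]},{"grip":0,"translation":[0,0,-0.001],"angular":[0,0,0]}]' | egrep 'posi|force:'
```

```text
position: [0.4428, -0.0422, 0.2784]
force: [-5.4, -0.4, 8.4]
gripper_force: 4.9
```

```bash
python3 -m handwheel '[{"grip":0,"translation":[0,0,-0.001],"angular":[0,0,0]}]' | egrep 'posi|force:'
python3 -m handwheel '[{"grip":0,"translation":[0,0,-0.0007],"angular":[0,0,0]}]' | egrep 'posi|force:'
```

```text
position: [0.4428, -0.0422, 0.2774]
force: [-4.8, -0.3, 9.3]
gripper_force: 4.9
position: [0.4428, -0.0421, 0.2767]
force: [-4.7, -0.1, 9.7]
gripper_force: 4.9
```

```bash
python3 -m handwheel '[{"grip":0,"translation":[0,0,-0.0007],"angular":[0,0,0]}]' | egrep 'posi|force:'
```

```text
position: [0.4428, -0.0421, 0.276]
force: [-6.1, -0.2, 9.4]
gripper_force: 4.9
```

```bash
python3 -m handwheel '[{"grip":0,"translation":[0,0,-0.0007],"angular":[0,0,0]}]' | egrep 'posi|force:'
```

```text
position: [0.4429, -0.0422, 0.2753]
force: [-3.8, -0.1, 8.5]
gripper_force: 4.9
```

```bash
python3 -m handwheel '[{"grip":0,"translation":[0,0,-0.0007],"angular":[0,0,0]}]' | egrep 'posi|force:'
```

```text
position: [0.4429, -0.0422, 0.2749]
force: [-7.4, -1.4, 12.6]
gripper_force: 6.3
```

```bash
python3 -m handwheel '[{"grip":0,"translation":[0,0,-0.0006],"angular":[0,0,0]}]' | egrep 'posi|force:'
```

```text
position: [0.4429, -0.0422, 0.2747]
force: [-6.8, -0.6, 12.4]
gripper_force: 7.2
```

```bash
python3 -m handwheel '[{"grip":0,"translation":[0,0,-0.0006],"angular":[0,0,0]}]' | egrep 'posi|force:'
```

```text
position: [0.443, -0.0421, 0.2744]
force: [-7.6, -0.6, 14.9]
gripper_force: 8.1
```

The force climbs steeply (9 → 15 N) 15 mm after yielding began, so the crown is home. I'll let the lever rise with the tool.

```bash
python3 -m handwheel '[{"grip":0,"translation":[0,0,-0.0004],"angular":[0,0,0]}]' | egrep 'posi|force:'
python3 -m handwheel '[{"grip":0,"translation":[0,0,0.004],"angular":[0,0,0]},{"grip":0,"translation":[0,0,0.008],"angular":[0,0,0]},{"grip":0,"translation":[0,0,0.01],"angular":[0,0,0]},{"grip":0,"translation":[0,0,0.01],"angular":[0,0,0]},{"grip":0,"translation":[0,0,0.01],"angular":[0,0,0]},{"grip":0,"translation":[0,0,0.01],"angular":[0,0,0]},{"grip":0,"translation":[0,0,0.01],"angular":[0,0,0]},{"grip":0,"translation":[0,0,0.008],"angular":[0,0,0]},{"grip":0,"translation":[0,0,0.006],"angular":[0,0,0]},{"grip":0,"translation":[0,0,0.004],"angular":[0,0,0]}]' | egrep 'posi|force:'
python3 -m handwheel '[{"grip":0,"translation":[0,0,0.01],"angular":[0,0,0]},{"grip":0,"translation":[0,0,0.04],"angular":[0,0,0]},{"grip":0,"translation":[-0.03,0.03,0.04],"angular":[0,0,0]},{"grip":0,"translation":[-0.03,0.04,0.0],"angular":[0,0,0]},{"grip":0,"translation":[0,0.05,0],"angular":[0,0,0]},{"grip":0,"translation":[0,0.05,0],"angular":[0,0,0]},{"grip":0,"translation":[0,0,0],"angular":[0,0,0]},{"grip":0,"translation":[0,0,0],"angular":[0,0,0]}]'
python3 - <<'E'
import st
from h import *
c=cam("scene"); save(c,"end.png",(180,140,350,300),3.7)
from h import cam as k
hs=cv2.cvtColor(np.array(c[0]["pixels"]),cv2.COLOR_RGB2HSV)[150:182,290:330]; m=(hs[...,1]>150)&(hs[...,2]>60)&((hs[...,0]<6)|(hs[...,0]>174)); ys,xs=np.nonzero(m); print("grip px",xs.mean()+290,ys.mean()+150,"was 311.5 165.3")
E
```

```text
position: [0.443, -0.0421, 0.2743]
force: [-7.6, -0.4, 17.5]
gripper_force: 8.6
position: [0.4418, -0.0423, 0.3513]
force: [0.7, 0.2, -1.1]
gripper_force: 0.0
clock: 23.4
position: [0.3828, 0.1271, 0.4417]
orientation: [1.858, 2.533, -0.003]
force: [0.9, 0.4, 0.2]
width: -0.002
gripper_force: 0.0
t 23.4 p [0.3828 0.1271 0.4417] y [ 0.9539  0.3    -0.0012] z [-0.0008 -0.0015 -1.    ] q [-0.7756 -0.2455  0.2826  1.8277  0.0687  1.5515 -0.1977] F [0.8804 0.4236 0.2432] [-0.0576  0.0192 -0.002 ] w -0.0023176671136285005
grip px 311.57347670250897 165.23297491039426 was 311.5 165.3
```

View pics/end.png

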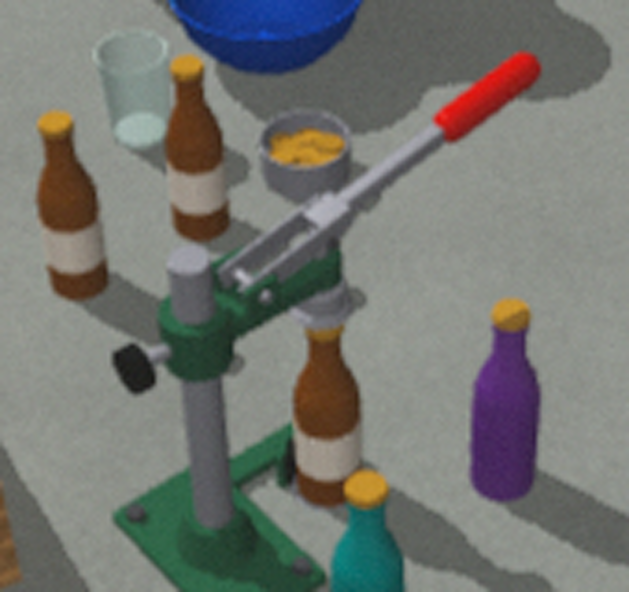

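The lever is back fully up, with the grip at the same pixel as before. The bottle stands in the rest at (325,430) with its crown now lower under the bell, and everything else is where it was.

```bash
python3 -c "from plant import env; print(env.sign_off())"
```

```text
the job is handed in; nothing more can be done
None
```

The bottle is in the V-rest under the bell, its crown was pressed until the force rose steeply (stopped at 17.5 N on the grip), and the lever is back fully up; the job was handed in at about 23 s, no verdict was returned, and nothing else looked disturbed in the last picture.

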